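# Load a divided kit tray with long cartridges and short blocks

## Task

Load the grey kit tray. Slide its divider so that the compartment beside the label with the long bar becomes long enough for the two long dispensing cartridges, and lay both cartridges flat on its floor, side by side, lengthwise along the tray. Set the two small metal fibre-holder blocks upright and flat on the floor of the other compartment, beside the label with the two squares.

Things in the scene. Friction and masses are not known exactly. Their poses are not given: they have to be found in the camera images.
- cartridge_a_mid (a point): dispensing cartridge lying level, orange ends: 106 mm long along its y, clear round barrel 20 mm across (grip it there, mid-length), end flanges 32 wide x 26 high (+y) and 18 x 21 (-y), 25 g. Point: barrel centre, 13 mm above the underside. Starts on a 3 mm thick dark mat, pointing about away from the robot, in a row with the other parts at 54 mm spacing.
- cartridge_b_mid (a point): dispensing cartridge lying level, blue ends: 106 mm long along its y, clear round barrel 20 mm across (grip it there, mid-length), end flanges 32 wide x 26 high (+y) and 18 x 21 (-y), 25 g. Point: barrel centre, 13 mm above the underside. Starts on a 3 mm thick dark mat, pointing about away from the robot, in a row with the other parts at 54 mm spacing.
- block_a_mid (a point): small light-metal fibre-holder block with a dark groove: 25 mm along its x (grip across this), 40 mm along its y, 18 mm high plus screw heads to 21 mm, 110 g. Point: its centre, 9 mm above the underside. Starts upright on the 3 mm thick dark mat, in the row, 40 mm side about pointing away from the robot.
- block_b_mid (a point): small light-metal fibre-holder block without a groove: 25 mm along its x (grip across this), 40 mm along its y, 18 mm high plus screw heads to 21 mm, 110 g. Point: its centre, 9 mm above the underside. Starts upright on the 3 mm thick dark mat, in the row, 40 mm side about pointing away from the robot.
- tray: grey open kit tray, fixed, to the right (-y) of the mat. Inside 124 mm (its x) by 190 mm (its y); floor 3 mm thick; walls 4 mm thick, 9 mm high. A ledge 25 mm wide, 9 mm high, with two labels runs along its -x side (robot side). Origin at worktop level under the centre of the inside; z up. A divider across it splits it into a +y and a -y compartment.
- divider (a joint): divider position (m) along tray y: 0 middle, positive to tray +y, range -0.055 to 0.055. Starts within 0.01 of the middle, where neither side takes a cartridge. About 2 N of friction; stays where left. Plate 6 mm thick across the whole inside, top 16 mm above the worktop. At 30 mm from the middle the compartments are 122 and 62 mm long.
- divider_grip (a point): black upright grip tab in the middle of the divider: 30 mm along tray x, 10 mm thick along tray y, from 16 to 42 mm above the worktop. The point is on its axis, 30 mm above the worktop; axes as the tray. Pinch it across its thickness, or push it.
- label_long: white label plate, 22 x 56 mm, 2 mm thick, fixed on the ledge of the tray, with one raised black bar 50 mm long. It lies at tray x = -78.5 mm and at tray y = +60 mm or -60 mm (it varies) and marks the compartment beside it, where the two cartridges go. Its origin is the centre of its underside, axes as the tray.
- label_short: white label plate, 22 x 56 mm, 2 mm thick, fixed on the ledge of the tray, with two raised black squares of 13 mm. It lies at tray x = -78.5 mm and at tray y = +60 mm or -60 mm (it varies) and marks the compartment beside it, where the two blocks go. Its origin is the centre of its underside, axes as the tray.

How it is judged:
By the outcome, as a careful person would: the job done as asked, in the order asked, and still so for the second after the job is handed in, with the robot touching nothing.
It also fails if it takes over 144 s, if anything falls off the work surface, if the arm or the gripper's body presses on something with over 40 N, if the wrist force passes 120 N, or if a joint passes its speed limit or range.

## Robot

A 7-joint arm with a two-finger parallel gripper is mounted at the origin on a cart in front of the work surface, level with it; the furniture and walls round the work are solid. World frame = base frame: x ahead of the robot, y to its left, z up, the work surface at z = 0. Lengths are in m, angles in rad, forces in N, time in s.
With the tool pointing down it reaches from about 0.4 to 0.875 m from the base axis. Payload 6.5 kg.
Tool frame: the origin (TCP) lies midway between the tips of the shut fingers; the grasp point (between the pads) lies 19 mm behind it; z points along the fingers, y is the line along which they close (so a half turn about z gives the same grasp; the last joint's range is limited). The gripper opens to 88 mm and grips with 3 to 60 N. Pads are 18 mm wide; open, the fingers measure 123 mm over their backs; the gripper's body (75 mm by 187 mm) begins 45 mm behind the grasp point.
Start: joints at [-1.404, 0.536, -0.004, 1.538, 0.003, 1.067, -0.071], TCP at [0.15, 0.632, 0.239] pointing down, gripper open.
Joint ranges: [-2.7, 2.7], [-0.37, 2.16], [-1.27, 1.26], [0.24, 2.4], [-1.31, 4.45], [0.19, 1.91], [-2.76, 2.76]. Speed limits (rad/s): [2.39, 2.39, 3.14, 3.14, 3.14, 3.14, 3.14].

## Interface

Orientations are given as a 3x3 rotation matrix whose columns are the frame's x, y, z axes.
In Python, from cell import manip gives the robot as it stands.
- The arm moves only by the tool jog_arm, never from a script. Its argument "rows" is a list of rows, each a list of 7 numbers: the shift along the tool's x, y, z in cm, then the turn, a rotation vector about the tool's x, y, z in degrees, then the gripper command: -1 is fully open, 1 is shut, values between are in proportion. In form: [[dx, dy, dz, rx, ry, rz, fingers], ...]. A call has 1 to 12 rows; each row shifts and turns the commanded pose from where the row before left it, along the tool's axes as they then stand; what a row does not reach is not made up. A row lasts 1/12 s, in which the tool goes at most 41.7 mm and 7.16 degrees, less where a joint would pass 70% of its speed; a pose out of reach is approached as far as the arm can. A call is refused whole if a number of a shift passes 4.17 or a number of a turn 7.16, either way. A call with a gripper value outside its range is refused whole. The fingers move at their own pace and stop on an object; the grip force is fixed at half the most. Time passes only in rows, so rows that do not move let the fingers close. It gives the time, the measured TCP pose, the force, the opening and the grip force at its end, in the units of the state.
- manip.get_state(): the state, without advancing time (a new reading comes with each control period).
- manip.grab_frame(name): name is "side" or "top"; returns a dict with "image" (384x512x3 uint8, red, green, blue), "intrinsics" (3x3 intrinsics, pixels), "k1" (the pictures are not rectified: a ray, as slopes to the right and down, at radius r is drawn at 1 + k1 r^2 times it, then the intrinsics apply), "R" (3x3) and "t" (3): a world point X has camera coordinates R X + t. Camera axes: x right, y down, z forward; pixel columns grow to the right and rows downward; lengths in m; the calibration is good to about 2 mm. A picture is of the moment at which its call begins. There is no depth.
- manip.finish_job(): hands the job in; it is judged then, once.
Trained networks look in the newest picture that a camera, given by its name, has taken for a name from the list of things; names that differ only in an ending like _2 or _b are one class to them, and where a whole thing is asked for, a point or a joint stands for the part that bears it (a point fixed in the world has none). Each returns a list of dicts, best first, with "confidence" (0 to 1); they miss things now and then, are a little off and sometimes report something else, mostly with a low value. They report only what shows in the picture. A call takes as long as a camera call.
- manip.find_in(camera, thing): "centre" ([x, y, z] in m, in the coordinates of the camera as it stood for that picture, good to about 4 mm: the middle of the surface that is visible of it).
- manip.cut_out(camera, thing): "mask" (384x512 bool, what is visible of it).
The state is a dict: "time": time; "q": joint angles; "dq": joint speeds; "effort": joint torques, N m; "ee_pos": TCP position; "tool_rot": TCP orientation; "wrist_force": force on the tool from outside, world axes, zero at the start; "wrist_torque": the same for the moment, N m; "grip_width": finger opening in m; "grasp_force": force on a finger pad.
Only numpy, scipy, OpenCV 4.12 (cv2) and the standard library are available. Lean on these libraries where they do the work, as an engineer would, in place of code of your own. Each camera call takes 0.05 s, during which the arm holds its last target. There are 200 camera calls.

## Working session

There is one attempt and no reset: what is moved stays moved. The work goes in short steps, Python scripts to look and compute and a tool call to move; the robot and the scene stay as the last step left them, time stands still between calls to the robot, and variables do not carry over. Pictures are saved under pics/ and viewed, at most 14 in all, crops included, and the job is handed in when it is done.

Besides the shell and the picture viewer there is one more tool, called after "Emit:" by a JSON object that holds its "op" and its "data", one argument or row to a line. jog_arm: Moves the arm, as the interface text tells. Its arguments: {"type":"object","properties":{"rows":{"type":"array","items":{"type":"array","items":{"type":"number"}}}},"required":["rows"]}

```bash
ls; mkdir -p pics
cat > h.py <<'E'
import numpy as np, cv2
from cell import manip
def snap(cam,name=None):
    f=manip.grab_frame(cam)
    if name: cv2.imwrite('pics/'+name,f['image'][:,:,::-1])
    return f
def find(f,cam,thing):
    R,t=np.array(f['R']),np.array(f['t'])
    return [(round(d['confidence'],2),np.round(R.T@(np.array(d['centre'])-t),4)) for d in manip.find_in(cam,thing)]
def ray(f,u,v,z):
    K=np.array(f['intrinsics']);x=np.array([(u-K[0,2])/K[0,0],(v-K[1,2])/K[1,1]])
    y=x.copy()
    for _ in range(20): y=x/(1+f['k1']*(y@y))
    R,t=np.array(f['R']),np.array(f['t']);o=-R.T@t;d=R.T@np.array([*y,1])
    return o+d*(z-o[2])/d[2]
def proj(f,X):
    c=np.array(f['R'])@X+np.array(f['t']);s=c[:2]/c[2];s=s*(1+f['k1']*(s@s));K=np.array(f['intrinsics'])
    return np.array([K[0,0]*s[0]+K[0,2],K[1,1]*s[1]+K[1,2]])
def maskrect(f,mask,z):
    """min-area rect of mask projected to plane z: centre, size, angle of long side (deg from world x)"""
    ys,xs=np.nonzero(mask);P=np.array([ray(f,u,v,z)[:2] for u,v in zip(xs,ys)])
    (c,s,a)=cv2.minAreaRect((P*1000).astype(np.float32))
    if s[0]<s[1]: a+=90;s=s[::-1]
    return np.round(c,1),np.round(s,1),round((a+90)%180-90,1)
E
cat > m.py <<'E'
from h import *
import sys
tag=sys.argv[1]
for cam in ('top','side'):
    f=snap(cam,f'{cam}_{tag}.png'); print(cam,'campos',np.round(-np.array(f['R']).T@f['t'],3))
    for th in ('cartridge_a_mid','block_a_mid','tray','divider','divider_grip','label_long','label_short'):
        print(th,find(f,cam,th))
    if cam=='top':
        for th,z in (('cartridge_a_mid',.016),('block_a_mid',.021),('tray',.009),('divider',.016),('label_long',.011),('label_short',.011)):
            for d in manip.cut_out(cam,th): 
                if d['confidence']>.3: print(th,round(d['confidence'],2),maskrect(f,d['mask'],z))
s=manip.get_state();print(s['time'],s['ee_pos'],np.round(s['tool_rot'],3).tolist(),s['grip_width'])
E
python3 m.py 0
```

```text
pics
top campos [0.321 0.022 0.895]
cartridge_a_mid [(0.79, array([0.4402, 0.1457, 0.027 ])), (0.55, array([ 0.4536, -0.1241,  0.0051]))]
block_a_mid [(0.77, array([0.4839, 0.2048, 0.0212])), (0.18, array([ 0.3851, -0.1844,  0.0121]))]
tray [(0.71, array([ 0.4544, -0.1232,  0.0075]))]
divider [(0.58, array([ 0.4598, -0.1318,  0.0125]))]
divider_grip [(0.71, array([ 0.4579, -0.1327,  0.0168]))]
label_long [(0.72, array([ 0.3825, -0.1856,  0.0126])), (0.49, array([ 0.4577, -0.1268,  0.0065]))]
label_short [(0.54, array([ 0.3775, -0.067 ,  0.0082]))]
cartridge_a_mid 0.56 (array([481.9, 200.2]), array([40.6, 25.5]), 1.9)
block_a_mid 0.59 (array([479.8, 200.2]), array([42.7, 27.5]), 1.9)
tray 0.75 (array([ 449.3, -127.3]), array([200. , 159.1]), -89.5)
divider 0.58 (array([ 462.2, -135.3]), array([130.2,  13. ]), 0.3)
label_long 0.71 (array([ 382.9, -186.8]), array([58.5, 20.9]), -89.5)
side campos [ 0.151 -0.657  0.51 ]
cartridge_a_mid [(0.81, array([0.4368, 0.136 , 0.0208])), (0.46, array([0.4687, 0.032 , 0.0217]))]
block_a_mid [(0.61, array([0.4798, 0.1902, 0.0205]))]
tray [(0.62, array([ 0.4511, -0.1457,  0.0034]))]
divider []
divider_grip [(0.65, array([ 0.4583, -0.1385,  0.0175]))]
label_long [(0.81, array([ 0.3808, -0.1915,  0.012 ]))]
label_short [(0.62, array([ 0.3804, -0.0737,  0.009 ]))]
1.1 [0.14994806 0.6324605  0.23871786] [[-0.973, 0.231, 0.0], [0.231, 0.973, -0.0], [-0.0, 0.0, -1.0]] 0.08794534598220043
```

View pics/top_0.png

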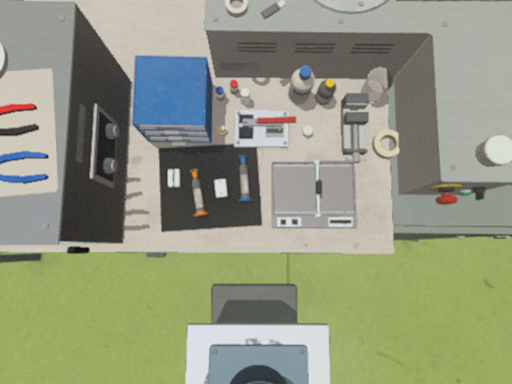

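View pics/side_0.png

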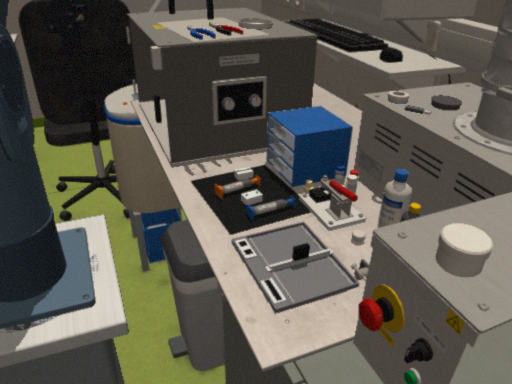

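```bash
cat > a.py <<'E'
from h import *
T=manip.grab_frame('top');S=manip.grab_frame('side')
def tri(a,b):
    ps=[];
    A=np.zeros((3,3));B=np.zeros(3)
    for f,(u,v) in ((T,a),(S,b)):
        p=ray(f,u,v,0);q=ray(f,u,v,.2);d=(q-p)/np.linalg.norm(q-p);M=np.eye(3)-np.outer(d,d);A+=M;B+=M@p
    return np.round(np.linalg.solve(A,B),3)
print('oven bottom corner',ray(T,127,242,0),'top vertical', [ (z,np.round(ray(T,72,243,z),3)) for z in (.2,.3,.4)])
print('cabinet: front bottom',ray(T,210,145,0),ray(T,145,147,0)); 
print('cab top corner',tri((210,123),(297,143)),tri((210,62),(348,122)))
print('red handle',tri((292,120),(350,196)), 'platform',[np.round(ray(T,*p,0.01),3) for p in((235,147),(290,147))])
print('grey thing',[np.round(ray(T,*p,0.02),3) for p in((345,158),(360,160),(365,152),(388,155))])
print('right panel',ray(T,390,230,0),ray(T,400,190,.2))
print('tray',[np.round(ray(T,*p,.009),3) for p in ((272,163),(354,162),(356,227),(272,227))])
import cv2
for n,f,(x0,y0,x1,y1) in (('t',T,(150,110,390,240)),('s',S,(190,140,400,310))):
    c=f['image'][y0:y1,x0:x1,::-1];k=min(800/(x1-x0),600/(y1-y0));cv2.imwrite(f'pics/crop_{n}.png',cv2.resize(c,None,fx=k,fy=k,interpolation=cv2.INTER_CUBIC));print(n,k)
E
python3 a.py
```

```text
oven bottom corner [0.33267341 0.30399361 0.        ] top vertical [(0.2, array([0.328, 0.337, 0.2  ])), (0.3, array([0.327, 0.291, 0.3  ])), (0.4, array([0.326, 0.246, 0.4  ]))]
cabinet: front bottom [0.56511107 0.11903741 0.        ] [0.55803535 0.27353298 0.        ]
cab top corner [0.578 0.109 0.116] [0.7   0.106 0.149]
red handle [ 0.603 -0.07   0.075] platform [array([0.558, 0.059, 0.01 ]), array([ 0.56 , -0.073,  0.01 ])]
grey thing [array([ 0.532, -0.201,  0.02 ]), array([ 0.527, -0.236,  0.02 ]), array([ 0.547, -0.248,  0.02 ]), array([ 0.54 , -0.302,  0.02 ])]
right panel [ 0.36483677 -0.30710455  0.        ] [ 0.42879032 -0.25518169  0.2       ]
tray [array([ 0.521, -0.03 ,  0.009]), array([ 0.525, -0.225,  0.009]), array([ 0.371, -0.225,  0.009]), array([ 0.369, -0.03 ,  0.009])]
t 3.3333333333333335
s 3.5294117647058822
```

View pics/crop_t.png

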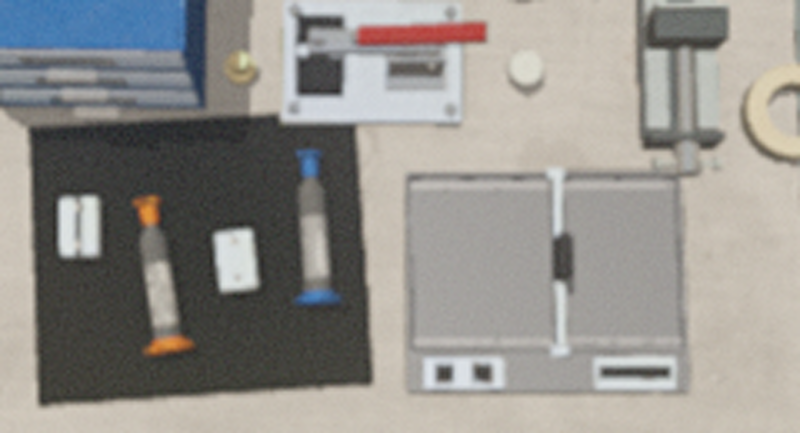

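View pics/crop_s.png

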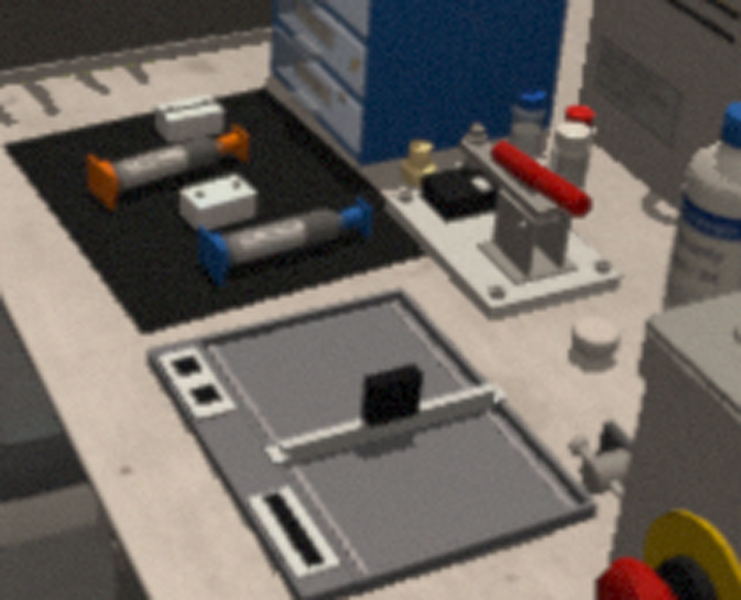

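The top view shows the two-squares label on the left (+y side) and the long bar on the right (-y). From left to right, the parts are the grooved block, the orange cartridge, the plain block and the blue cartridge. The divider tab is at about pixel (319,187), roughly -8 mm from the middle, so it has to move +y. I'll lift clear and sweep over.

Emit:
{"op": "jog_arm", "data": {
  "rows": [
    [0,0,-4,0,0,-6.7,-1],
    [0,0,-4,0,0,-6.7,-1],
    [0,0,-4,0,0,0,-1],
    [0,0,-4,0,0,0,-1],
    [0,-3.5,0,0,0,0,-1],
    [0,-3.5,0,0,0,0,-1],
    [0,-3.5,0,0,0,0,-1],
    [0,-3.5,0,0,0,0,-1],
    [-2.7,-2.5,0,0,0,0,-1],
    [-2.7,-2.5,0,0,0,0,-1],
    [-2.7,-2.5,0,0,0,0,-1],
    [-2.7,-2.5,0,0,0,0,-1]
  ]
}}

```text
time: 2.2
ee_pos: [0.2591, 0.3911, 0.3991]
tool_rot: [[-1.0, -0.001, 0.0], [-0.001, 1.0, 0.001], [-0.0, 0.001, -1.0]]
wrist_force: [0.4, 0.6, 0.2]
grip_width: 0.088
grasp_force: 0.0
```

Emit:
{"op": "jog_arm", "data": {
  "rows": [
    [-2.6,-2.5,0,0,0,0,-1],
    [-2.6,-2.5,0,0,0,0,-1],
    [-2.6,-2.5,0,0,0,0,-1],
    [-2.6,-2.5,0,0,0,0,-1],
    [-1.2,-3.8,0,0,0,0,-1],
    [-1.2,-3.8,0,0,0,0,-1],
    [-1.2,-3.8,0,0,0,0,-1],
    [-1.2,-3.8,0,0,0,0,-1],
    [-1.2,-3.8,0,0,0,0,-1],
    [-1.2,-3.8,0,0,0,0,-1],
    [-1.2,-3.8,0,0,0,0,-1],
    [-1.2,-3.8,0,0,0,0,-1]
  ]
}}

```text
time: 3.2
ee_pos: [0.4588, -0.0132, 0.3991]
tool_rot: [[-1.0, -0.001, 0.001], [-0.001, 1.0, 0.001], [-0.001, 0.001, -1.0]]
wrist_force: [1.0, -0.2, -0.0]
grip_width: 0.0881
grasp_force: 0.0
```

```bash
cat > b.py <<'E'
from h import *
import cv2
T=cv2.imread('pics/top_0.png')
f=manip.grab_frame('top');k=10/3
def P(x,y,z): return np.round(ray(f,150+(x+.5)/k-.5,110+(y+.5)/k-.5,z)*1000,1)[:2]
print('tab',P(563,257,.03),'plate',P(555,174,.016),P(560,350,.016))
print('labels',P(464,373,.011),P(636,372,.011))
for n,a,b in(('orange',(148,200),(169,345)),('blue',(308,155),(318,297))):
    print(n,P(*a,.016),P(*b,.016))
print('orange barrel ctr',P(158.5,272,.02),'blue',P(313,226,.02))
for n,c in(('grooved',[(60,197),(98,196),(60,256),(100,256)]),('plain',[(214,232),(251,228),(221,292),(259,288)])):
    q=np.array([P(*p,.021) for p in c]);print(n,q.mean(0),'yaw of y',np.degrees(np.arctan2(*(q[0]+q[1]-q[2]-q[3])[::-1])))
E
python3 b.py
```

```text
tab [ 461.1 -135.9] plate [ 522.8 -133.6] [ 397.9 -135.3]
labels [381.7 -69. ] [ 383.5 -188.9]
orange [501.  153.1] [399.1 135.7]
blue [534.7  41.3] [433.5  33.2]
orange barrel ctr [449.5 143.8] blue [483.   37.2]
grooved [480.925 199.15 ] yaw of y 3.002034464676215
plain [458.3    90.125] yaw of y 8.177729757577634
```

Emit:
{"op": "jog_arm", "data": {
  "rows": [
    [-0.2,-3.1,2.7,0,0,0,-1],
    [0,-3.1,2.7,0,0,0,-1],
    [0,-3.1,2.7,0,0,0,-1],
    [0,-3.0,2.7,0,0,0,-1],
    [0,0,3.8,0,0,0,-1],
    [0,0,3.8,0,0,0,-1],
    [0,0,3.8,0,0,0,-1],
    [0,0,3.8,0,0,0,-0.3],
    [0,0,3.8,0,0,0,-0.3],
    [0,0,3.0,0,0,0,-0.3],
    [0,0,2.0,0,0,0,-0.3],
    [0,0,0,0,0,0,-0.3]
  ]
}}

```text
time: 4.25
ee_pos: [0.4583, -0.1332, 0.0475]
tool_rot: [[-1.0, -0.001, -0.006], [-0.001, 1.0, 0.001], [0.006, 0.001, -1.0]]
wrist_force: [-0.5, 0.8, -0.1]
grip_width: 0.0581
grasp_force: 0.0
```

```bash
python3 -c "
from h import *
import cv2
f=snap('side','s1.png');g=snap('top','t1.png')
a=cv2.resize(f['image'][190:320,220:380,::-1],None,fx=2.5,fy=2.5);b=cv2.resize(g['image'][130:240,250:380,::-1],None,fx=2.95,fy=2.95)
b=cv2.resize(b,(400,325));cv2.imwrite('pics/c1.png',np.hstack([a,b]));s=manip.get_state();print(s['ee_pos'],s['grip_width'],s['q'])"
```

```text
[ 0.46076204 -0.13422746  0.05089226] 0.05746919497560979 [-0.14990644  0.61063812  0.42744149  2.11101446 -0.50015963  0.5185395
  2.22220062]
```

View pics/c1.png

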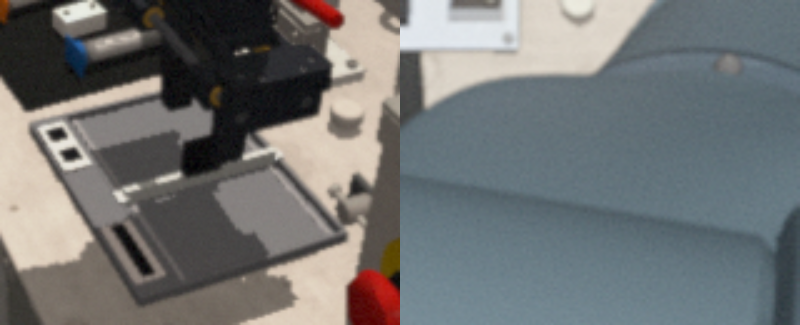

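The fingers straddle the tab, with one on each side. The TCP is still 29 mm too high, so I'll go down and pinch.

Emit:
{"op": "jog_arm", "data": {
  "rows": [
    [0,-0.1,1.0,0,0,0,-0.3],
    [0,-0.1,1.0,0,0,0,-0.3],
    [0,0,0.8,0,0,0,-0.3],
    [0,0,0,0,0,0,0.5],
    [0,0,0,0,0,0,1],
    [0,0,0,0,0,0,1],
    [0,0,0,0,0,0,1],
    [0,0,0,0,0,0,1],
    [0,0,0,0,0,0,1],
    [0,0,0,0,0,0,1]
  ]
}}

```text
time: 5.18
ee_pos: [0.461, -0.1362, 0.0229]
tool_rot: [[-1.0, -0.001, 0.0], [-0.001, 1.0, -0.0], [-0.0, -0.0, -1.0]]
wrist_force: [0.2, 0.2, -0.9]
grip_width: 0.013
grasp_force: 0.0
```

Emit:
{"op": "jog_arm", "data": {
  "rows": [
    [0,0,0,0,0,0,1],
    [0,0,0,0,0,0,1],
    [0,0,0,0,0,0,1],
    [0,0,0,0,0,0,1]
  ]
}}

```text
time: 5.52
ee_pos: [0.4609, -0.1362, 0.0229]
tool_rot: [[-1.0, -0.001, 0.0], [-0.001, 1.0, -0.0], [-0.0, -0.0, -1.0]]
wrist_force: [-0.6, 0.2, 2.5]
grip_width: 0.0098
grasp_force: 30.0
```

Emit:
{"op": "jog_arm", "data": {
  "rows": [
    [0,0.7,0,0,0,0,1],
    [0,0.7,0,0,0,0,1],
    [0.1,0.7,0,0,0,0,1],
    [0,0.7,0,0,0,0,1],
    [0,0.7,0,0,0,0,1],
    [0,0.6,0,0,0,0,1],
    [0,0,0,0,0,0,1],
    [0,0,0,0,0,0,1]
  ]
}}

```text
time: 6.18
ee_pos: [0.4604, -0.0936, 0.0229]
tool_rot: [[-1.0, -0.003, 0.001], [-0.003, 1.0, 0.001], [-0.001, 0.001, -1.0]]
wrist_force: [2.8, 1.8, 3.7]
grip_width: 0.0098
grasp_force: 30.0
```

Emit:
{"op": "jog_arm", "data": {
  "rows": [
    [0,0,0,0,0,0,0.25],
    [0,0,0,0,0,0,0.25],
    [0,0,0,0,0,0,0.25],
    [0,0,-1,0,0,0,0.25],
    [0,0,-2,0,0,0,0.25],
    [0,0,-3,0,0,0,0.25],
    [-0.8,3.3,-0.5,0,0,-4.6,0.25],
    [-0.8,3.3,0,0,0,0,0.25],
    [-0.7,3.3,0,0,0,0,0.25],
    [0,3.3,0,0,0,0,0.25],
    [0,0,0,0,0,0,0.25],
    [0,0,0,0,0,0,0.25]
  ]
}}

```text
time: 7.18
ee_pos: [0.4742, 0.0394, 0.088]
tool_rot: [[-0.996, -0.085, -0.001], [-0.085, 0.996, 0.0], [0.001, 0.0, -1.0]]
wrist_force: [0.0, -0.9, -0.4]
grip_width: 0.0331
grasp_force: 0.0
```

```bash
cat > v.py <<'E'
from h import *
import sys,cv2
n=sys.argv[1];x0,y0,x1,y1=map(int,sys.argv[2:6])
f=snap('side');k=min(700/(x1-x0),500/(y1-y0))
cv2.imwrite(f'pics/{n}.png',cv2.resize(f['image'][y0:y1,x0:x1,::-1],None,fx=k,fy=k,interpolation=cv2.INTER_CUBIC))
s=manip.get_state();p=s['ee_pos'];print(p,s['grip_width'],np.round(s['q'],2),np.degrees(np.arctan2(s['tool_rot'][1][1],s['tool_rot'][0][1])),'k',k,'tip px',proj(f,np.array(p)))
for t in sys.argv[6:]: print(t,find(f,'side',t))
E
python3 v.py v2 190 130 350 270 cartridge_b_mid block_b_mid divider_grip
```

```text
[0.47431437 0.03753007 0.08808027] 0.03316091360407094 [-0.57  0.54  0.49  2.11 -0.45  0.59  1.9 ] 94.70865246998908 k 3.5714285714285716 tip px [268.46802215 176.30563279]
cartridge_b_mid [(0.7, array([0.469 , 0.0263, 0.0209])), (0.57, array([0.4786, 0.1901, 0.0215]))]
block_b_mid [(0.56, array([0.4522, 0.0775, 0.0143])), (0.39, array([0.4794, 0.1905, 0.0207]))]
divider_grip [(0.73, array([ 0.4569, -0.0993,  0.0138]))]
```

View pics/v2.png

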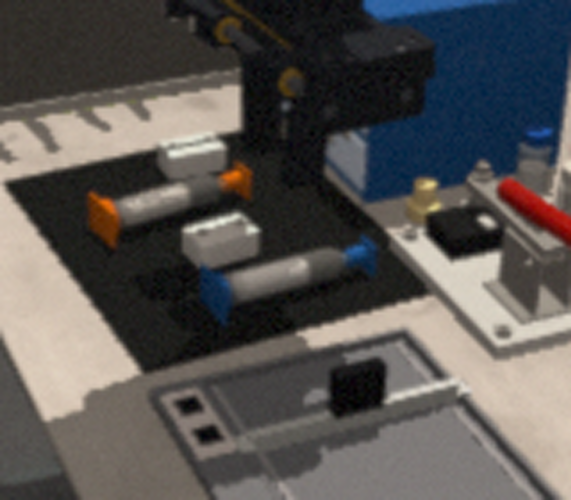

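```bash
python3 -c "
from h import *
f=manip.grab_frame('side')
for n,x,y in (('blue wide',216,292),('blue narrow',363,256),('or wide',104,217),('or nar',240,182)):
    print(n,np.round(ray(f,190+x/3.571-.4,130+y/3.571-.4,.016),4))"
```

```text
blue wide [0.433  0.0324 0.016 ]
blue narrow [0.5303 0.037  0.016 ]
or wide [0.3992 0.1362 0.016 ]
or nar [0.4957 0.147  0.016 ]
```

Emit:
{"op": "jog_arm", "data": {
  "rows": [
    [-0.9,-0.2,1,0,0,0,0.25],
    [0,0,1.5,0,0,0,0.25],
    [0,0,1.5,0,0,0,0.25],
    [0,0,1.5,0,0,0,0.25],
    [0,0,1.2,0,0,0,0.25],
    [0,0,0.7,0,0,0,0.25],
    [0,0,0.7,0,0,0,0.25],
    [0,0,0,0,0,0,0.25],
    [0,0,0,0,0,0,1],
    [0,0,0,0,0,0,1],
    [0,0,0,0,0,0,1],
    [0,0,0,0,0,0,1]
  ]
}}

```text
time: 8.43
ee_pos: [0.4842, 0.0366, 0.0072]
tool_rot: [[-0.997, -0.081, 0.001], [-0.081, 0.997, 0.0], [-0.001, 0.0, -1.0]]
wrist_force: [0.5, -1.1, 1.4]
grip_width: 0.0179
grasp_force: 30.0
```

Emit:
{"op": "jog_arm", "data": {
  "rows": [
    [0,0,0,0,0,0,1],
    [0,0,0,0,0,0,1],
    [0,0,0,0,0,0,1],
    [0,0,-0.5,0,0,0,1],
    [0,0,-1.5,0,0,0,1],
    [0,0,-2,0,0,0,1],
    [0,0,-2,0,0,0,1],
    [0,0,-2,0,0,0,1],
    [0,0,0,0,0,0,1]
  ]
}}

```text
time: 9.18
ee_pos: [0.4855, 0.0366, 0.0896]
tool_rot: [[-0.997, -0.081, 0.004], [-0.081, 0.997, 0.001], [-0.005, 0.001, -1.0]]
wrist_force: [1.4, -0.7, -0.4]
grip_width: 0.0179
grasp_force: 30.0
```

```bash
python3 v.py v3 190 110 350 250
```

```text
[0.48485717 0.03677063 0.08817022] 0.017648952445879048 [-0.56  0.55  0.49  2.09 -0.45  0.6   1.91] 94.68371456126057 k 3.5714285714285716 tip px [273.36513983 175.54784256]
```

View pics/v3.png

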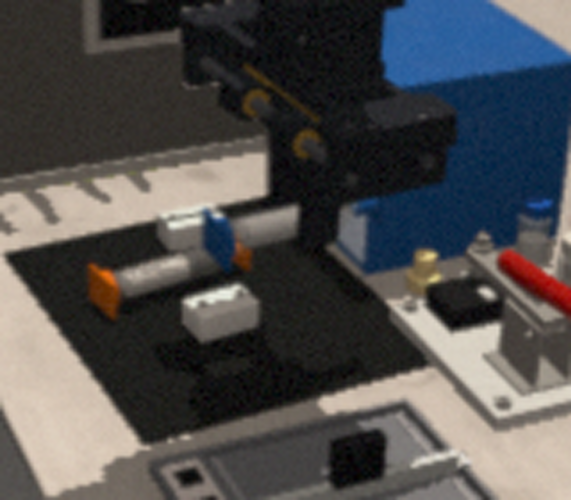

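Blue is held level. I'll carry it over the long compartment, then rotate.

Emit:
{"op": "jog_arm", "data": {
  "rows": [
    [0,-1.0,-2,0,0,0,1],
    [0.8,-3.0,-1,0,0,0,1],
    [0.8,-3.0,-1,0,0,0,1],
    [0.8,-3.0,0,0,0,0,1],
    [0.8,-3.0,0,0,0,0,1],
    [0.8,-3.0,0,0,0,0,1],
    [0,-2.0,0,0,0,0,1],
    [0,-0.9,0,0,0,0,1],
    [0,0,0,0,0,-5,1],
    [0,0,0,0,0,-6.7,1],
    [0,0,0,0,0,-6.7,1],
    [0,0,0,0,0,-6.7,1]
  ]
}}

```text
time: 10.23
ee_pos: [0.4591, -0.1539, 0.1259]
tool_rot: [[-0.865, -0.503, -0.001], [-0.503, 0.865, 0.001], [0.001, 0.001, -1.0]]
wrist_force: [-0.3, 0.2, -0.4]
grip_width: 0.0177
grasp_force: 30.0
```

Emit:
{"op": "jog_arm", "data": {
  "rows": [
    [0,0,0,0,0,-6.7,1],
    [0,0,0,0,0,-6.7,1],
    [0,0,0,0,0,-6.7,1],
    [0,0,0,0,0,-6.7,1],
    [0,0,0,0,0,-6.7,1],
    [0,0,0,0,0,-6.7,1],
    [0,0,0,0,0,-6.7,1],
    [0,0,0,0,0,-6.7,1],
    [0,0,0,0,0,-6.7,1],
    [0,0,0,0,0,0,1],
    [0,0,0,0,0,0,1]
  ]
}}

```text
time: 11.15
ee_pos: [0.4578, -0.1541, 0.1249]
tool_rot: [[-0.038, -0.999, -0.004], [-0.999, 0.038, 0.006], [-0.006, 0.004, -1.0]]
wrist_force: [0.5, 0.1, -1.4]
grip_width: 0.0177
grasp_force: 30.0
```

```bash
cat > st.py <<'E'
from h import *
import sys
s=manip.get_state();p=np.array(s['ee_pos']);R=np.array(s['tool_rot'])
print('p',p.round(4),'yaw y',np.degrees(np.arctan2(R[1,1],R[0,1])),'w',s['grip_width'],'q7',s['q'][6],s['grasp_force'],s['time'])
if len(sys.argv)>3:
    g=np.array(list(map(float,sys.argv[1:4])));print('tool d cm',(R.T@(g-p)*100).round(2))
E
python3 st.py 0.486 -0.156 0.0075
```

```text
p [ 0.4578 -0.1541  0.1249] yaw y 177.81822990613944 w 0.01774402668739916 q7 2.7541895054617567 29.99948278069496 11.15
tool d cm [ 0.15 -2.88 11.73]
```

Emit:
{"op": "jog_arm", "data": {
  "rows": [
    [0,0,0,0,0,6.8,1],
    [0,0,0,0,0,6.8,1],
    [0,0,0,0,0,6.8,1],
    [0,0,0,0,0,6.8,1],
    [0,0,0,0,0,6.8,1],
    [0,0,0,0,0,6.8,1],
    [0,0,0,0,0,6.8,1],
    [0,0,0,0,0,6.8,1],
    [0,0,0,0,0,6.8,1],
    [0,0,0,0,0,6.8,1],
    [0,0,0,0,0,6.8,1],
    [0,0,0,0,0,6.8,1]
  ]
}}

```text
time: 12.15
ee_pos: [0.4589, -0.1546, 0.1263]
tool_rot: [[-0.995, -0.104, -0.002], [-0.104, 0.995, -0.001], [0.002, -0.001, -1.0]]
wrist_force: [-1.2, 0.1, 0.1]
grip_width: 0.0179
grasp_force: 30.0
```

Emit:
{"op": "jog_arm", "data": {
  "rows": [
    [0,0,0,0,0,6.8,1],
    [0,0,0,0,0,6.8,1],
    [0,0,0,0,0,6.8,1],
    [0,0,0,0,0,6.8,1],
    [0,0,0,0,0,6.8,1],
    [0,0,0,0,0,6.8,1],
    [0,0,0,0,0,6.8,1],
    [0,0,0,0,0,6.8,1],
    [0,0,0,0,0,6.8,1],
    [0,0,0,0,0,6.8,1],
    [0,0,0,0,0,6.8,1],
    [0,0,0,0,0,6.8,1]
  ]
}}

```text
time: 13.15
ee_pos: [0.4595, -0.1547, 0.1271]
tool_rot: [[-0.248, 0.969, 0.0], [0.969, 0.248, -0.001], [-0.001, 0.0, -1.0]]
wrist_force: [-0.1, -0.4, -0.6]
grip_width: 0.0182
grasp_force: 30.0
```

Emit:
{"op": "jog_arm", "data": {
  "rows": [
    [0,0,0,0,0,6.8,1],
    [0,0,0,0,0,6.8,1],
    [0,0,0,0,0,0,1],
    [0,0,0,0,0,0,1]
  ]
}}

```text
time: 13.48
ee_pos: [0.4593, -0.1546, 0.1268]
tool_rot: [[-0.025, 1.0, -0.001], [1.0, 0.025, -0.001], [-0.001, -0.001, -1.0]]
wrist_force: [0.7, -0.2, 0.3]
grip_width: 0.0181
grasp_force: 30.0
```

```bash
python3 st.py 0.486 -0.158 0.0075;python3 v.py v4 220 100 400 320
```

```text
p [ 0.4593 -0.1546  0.1268] yaw y 1.4056704832168958 w 0.018147786655720987 q7 0.13656981429724813 30.000338070094585 13.4833
tool d cm [-0.39  2.67 11.93]
[ 0.45913876 -0.15459478  0.1266482 ] 0.017718622518347493 [ 0.39  0.44 -0.19  2.05  0.13  0.67  0.14] 1.4428209566434351 k 2.272727272727273 tip px [308.77798981 210.78919343]
```

View pics/v4.png

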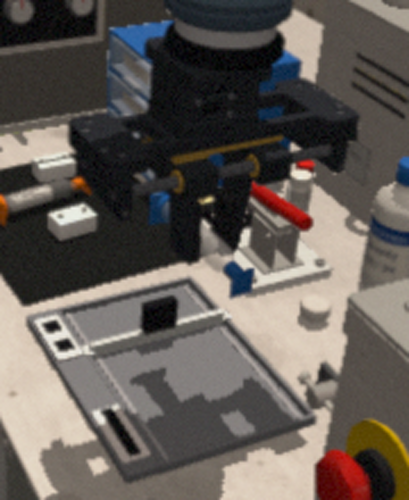

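Emit:
{"op": "jog_arm", "data": {
  "rows": [
    [-0.3,1.3,2,0,0,0.6,1],
    [-0.2,1.3,2,0,0,0,1],
    [0,0,2,0,0,0,1],
    [0,0,2,0,0,0,1],
    [0,0,1.5,0,0,0,1],
    [0,0,1,0,0,0,1],
    [0,0,0,0,0,0,1],
    [0,0,0,0,0,0,1]
  ]
}}

```text
time: 14.2
ee_pos: [0.4842, -0.1594, 0.0209]
tool_rot: [[-0.013, 1.0, -0.003], [1.0, 0.013, 0.001], [0.001, -0.003, -1.0]]
wrist_force: [0.2, -0.0, 1.0]
grip_width: 0.0179
grasp_force: 30.0
```

```bash
python3 st.py 0.486 -0.160 0.0075
```

```text
p [ 0.4842 -0.1594  0.0209] yaw y 0.7230285438718782 w 0.017919070830873598 q7 0.07443007747131694 29.999885447323322 14.2
tool d cm [-0.06  0.18  1.34]
```

Emit:
{"op": "jog_arm", "data": {
  "rows": [
    [0,0.1,0.4,0,0,0,1],
    [0,0,0.4,0,0,0,1],
    [0,0,0.3,0,0,0,1],
    [0,0,0.1,0,0,0,1],
    [0,0,0,0,0,0,1],
    [0,0,0,0,0,0,1]
  ]
}}

```text
time: 14.7
ee_pos: [0.4852, -0.1594, 0.0088]
tool_rot: [[-0.012, 1.0, -0.003], [1.0, 0.012, 0.001], [0.001, -0.003, -1.0]]
wrist_force: [0.2, 0.4, -0.2]
grip_width: 0.0178
grasp_force: 30.0
```

Emit:
{"op": "jog_arm", "data": {
  "rows": [
    [0,0,0.1,0,0,0,1],
    [0,0,0,0,0,0,0.5],
    [0,0,0,0,0,0,0.36],
    [0,0,0,0,0,0,0.36],
    [0,0,0,0,0,0,0.36],
    [0,0,-1,0,0,0,0.36],
    [0,0,-2,0,0,0,0.36],
    [0,0,-3,0,0,0,0.36],
    [0,0,-4,0,0,0,0.36],
    [0,0,-2,0,0,6.8,0.25],
    [3,-0.5,0,0,0,6.8,0.25],
    [3,-0.5,0,0,0,6.8,0.25]
  ]
}}

```text
time: 15.7
ee_pos: [0.4863, -0.1001, 0.1302]
tool_rot: [[0.347, 0.938, 0.001], [0.938, -0.347, -0.0], [-0.0, 0.001, -1.0]]
wrist_force: [0.5, 1.3, -0.8]
grip_width: 0.0327
grasp_force: 0.0
```

Emit:
{"op": "jog_arm", "data": {
  "rows": [
    [0,0,0,0,0,6.8,0.25],
    [0,0,0,0,0,6.8,0.25],
    [0,0,0,0,0,6.8,0.25],
    [0,0,0,0,0,6.8,0.25],
    [0,0,0,0,0,6.8,0.25],
    [0,0,0,0,0,6.8,0.25],
    [0,0,0,0,0,6.8,0.25],
    [0,0,0,0,0,6.8,0.25],
    [0,0,0,0,0,6.8,0.25],
    [0,0,0,0,0,0,0.25]
  ]
}}

```text
time: 16.53
ee_pos: [0.4856, -0.0985, 0.1285]
tool_rot: [[0.988, 0.154, -0.003], [0.154, -0.988, 0.001], [-0.002, -0.001, -1.0]]
wrist_force: [-0.3, 0.4, 0.1]
grip_width: 0.0332
grasp_force: 0.0
```

```bash
python3 st.py 0.4485 0.1425 0.0075;python3 v.py v5 200 130 380 320 cartridge_a_mid block_a_mid
```

```text
p [ 0.4856 -0.0985  0.1285] yaw y -81.1338407940961 w 0.033249100746635486 q7 -1.2092161330590354 0.0 16.5333
tool d cm [  0.07 -24.37  12.13]
[ 0.48562524 -0.098499    0.12835434] 0.03310086518419269 [-0.01  0.44  0.15  2.03 -0.1   0.68 -1.2 ] -80.77157613383459 k 2.6315789473684212 tip px [306.86368535 190.32757833]
cartridge_a_mid [(0.64, array([0.4415, 0.1336, 0.0221]))]
block_a_mid [(0.57, array([0.4771, 0.1888, 0.0224]))]
```

View pics/v5.png

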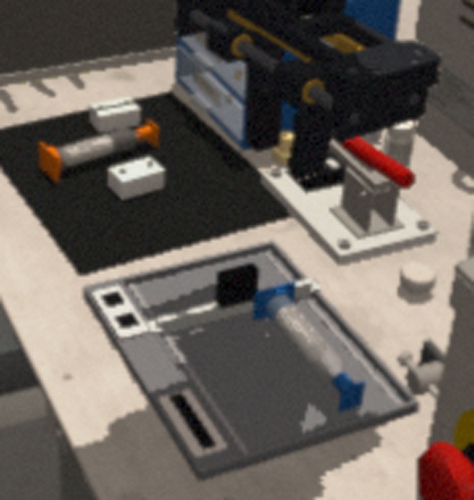

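Emit:
{"op": "jog_arm", "data": {
  "rows": [
    [0,-2,0,0,0,0,0.25],
    [0,-4,0,0,0,0,0.25],
    [0,-4,0,0,0,0,0.25],
    [0,-4,0,0,0,0,0.25],
    [0,-4,0,0,0,0,0.25],
    [0,-3,0.5,0,0,0,0.25],
    [0,-2,1,0,0,0,0.25],
    [0,-1,2,0,0,0,0.25],
    [0,-0.4,2,0,0,0,0.25],
    [0,0,2,0,0,0,0.25],
    [0,0,0,0,0,0,0.25],
    [0,0,0,0,0,0,0.25]
  ]
}}

```text
time: 17.68
ee_pos: [0.4462, 0.1419, 0.0528]
tool_rot: [[0.987, 0.159, -0.005], [0.159, -0.987, 0.0], [-0.005, -0.001, -1.0]]
wrist_force: [0.6, 0.9, 0.2]
grip_width: 0.0331
grasp_force: 0.0
```

```bash
python3 st.py 0.4485 0.1425 0.0075
```

```text
p [0.4462 0.1419 0.0528] yaw y -80.8291529656799 w 0.033104552262715775 q7 -1.7182339849846635 0.0 17.6833
tool d cm [ 0.26 -0.02  4.53]
```

Emit:
{"op": "jog_arm", "data": {
  "rows": [
    [0.2,0,1.2,0,0,0.5,0.25],
    [0,0,1.2,0,0,0,0.25],
    [0,0,1.2,0,0,0,0.25],
    [0,0,0.9,0,0,0,0.25],
    [0,0,0,0,0,0,0.25],
    [0,0,0,0,0,0,1],
    [0,0,0,0,0,0,1],
    [0,0,0,0,0,0,1],
    [0,0,0,0,0,0,1],
    [0,0,0,0,0,0,1],
    [0,0,0,0,0,0,1],
    [0,0,0,0,0,0,1]
  ]
}}

```text
time: 18.68
ee_pos: [0.4493, 0.1427, 0.0088]
tool_rot: [[0.989, 0.149, -0.002], [0.149, -0.989, 0.001], [-0.002, -0.001, -1.0]]
wrist_force: [-0.3, -0.7, 6.2]
grip_width: 0.018
grasp_force: 29.9
```

Emit:
{"op": "jog_arm", "data": {
  "rows": [
    [0,0,-0.5,0,0,0,1],
    [0,0,-1.5,0,0,0,1],
    [0,0,-2,0,0,0,1],
    [0,0,-3,0,0,0,1],
    [0,0,-3,0,0,0,1],
    [0,0,-2,0,0,0,1],
    [0,2,0,0,0,0,1],
    [0,4,0,0,0,0,1],
    [0,4,0,0,0,0,1],
    [0,4,0,0,0,0,1],
    [0,4,0,0,0,0,1],
    [0,4,0,0,0,0,1]
  ]
}}

```text
time: 19.68
ee_pos: [0.4817, -0.0768, 0.1283]
tool_rot: [[0.989, 0.15, -0.003], [0.15, -0.989, 0.001], [-0.003, -0.001, -1.0]]
wrist_force: [0.5, -0.0, -0.5]
grip_width: 0.018
grasp_force: 29.9
```

Emit:
{"op": "jog_arm", "data": {
  "rows": [
    [0,4,0,0,0,-3,1],
    [0,3,0,0,0,-6.6,1],
    [0,0,0,0,0,-6.6,1],
    [0,0,0,0,0,-6.6,1],
    [0,0,0,0,0,-6.6,1],
    [0,0,0,0,0,-6.6,1],
    [0,0,0,0,0,-6.6,1],
    [0,0,0,0,0,-6.6,1],
    [0,0,0,0,0,-6.6,1],
    [0,0,0,0,0,-6.6,1],
    [0,0,0,0,0,-6.6,1],
    [0,0,0,0,0,-6.6,1]
  ]
}}

```text
time: 20.68
ee_pos: [0.4936, -0.144, 0.128]
tool_rot: [[0.096, 0.995, -0.003], [0.995, -0.096, 0.0], [0.0, -0.003, -1.0]]
wrist_force: [-0.1, -0.1, -0.1]
grip_width: 0.0177
grasp_force: 29.9
```

Emit:
{"op": "jog_arm", "data": {
  "rows": [
    [0,0,0,0,0,-6.6,1],
    [0,0,0,0,0,0,1],
    [0,0,0,0,0,0,1]
  ]
}}

```text
time: 20.93
ee_pos: [0.4937, -0.1441, 0.1279]
tool_rot: [[-0.01, 1.0, -0.003], [1.0, 0.01, 0.001], [0.001, -0.003, -1.0]]
wrist_force: [-0.7, 0.3, -0.7]
grip_width: 0.0179
grasp_force: 29.9
```

```bash
python3 st.py 0.436 -0.160 0.0075;python3 v.py v6 200 100 380 320
```

```text
p [ 0.4937 -0.1441  0.1279] yaw y 0.5788712652197174 w 0.017923612590659124 q7 0.08555834086960297 29.92531841620803 20.9333
tool d cm [-1.55 -5.75 12.06]
[ 0.49372706 -0.14404588  0.12789058] 0.018194272462123545 [ 0.35  0.48 -0.19  1.97  0.14  0.71  0.09] 0.5689469508281924 k 2.272727272727273 tip px [324.10114369 202.76655488]
```

View pics/v6.png

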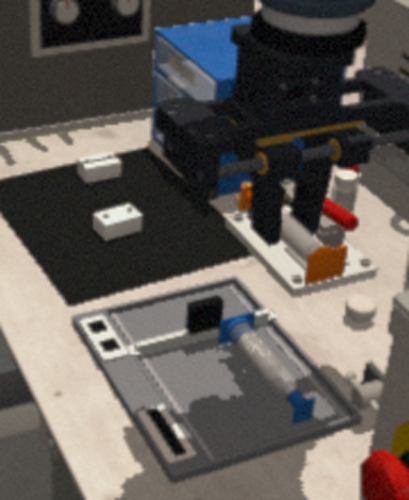

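Emit:
{"op": "jog_arm", "data": {
  "rows": [
    [-0.8,-2.8,0,0,0,0,1],
    [-0.8,-2.8,1,0,0,0,1],
    [0,0,2.5,0,0,0,1],
    [0,0,2.5,0,0,0,1],
    [0,0,2,0,0,0,1],
    [0,0,2,0,0,0,1],
    [0,0,0,0,0,0,1],
    [0,0,0,0,0,0,1]
  ]
}}

```text
time: 21.65
ee_pos: [0.4371, -0.1604, 0.0276]
tool_rot: [[-0.012, 1.0, -0.005], [1.0, 0.012, 0.001], [0.001, -0.005, -1.0]]
wrist_force: [-0.1, 0.2, 0.4]
grip_width: 0.0181
grasp_force: 29.9
```

```bash
python3 st.py 0.437 -0.160 0.0090
```

```text
p [ 0.4371 -0.1604  0.0276] yaw y 0.7019212687931918 w 0.018105570909812217 q7 0.0887181625447239 29.925753101706505 21.65
tool d cm [ 0.04 -0.    1.86]
```

Emit:
{"op": "jog_arm", "data": {
  "rows": [
    [0,0,0.7,0,0,0,1],
    [0,0,0.6,0,0,0,1],
    [0,0,0.5,0,0,0,1],
    [0,0,0.1,0,0,0,1],
    [0,0,0,0,0,0,1],
    [0,0,0,0,0,0,0.5],
    [0,0,0,0,0,0,0.36],
    [0,0,0,0,0,0,0.36],
    [0,0,0,0,0,0,0.36],
    [0,0,-1,0,0,0,0.36],
    [0,0,-2,0,0,0,0.36],
    [0,0,-3,0,0,0,0.36]
  ]
}}

```text
time: 22.65
ee_pos: [0.4364, -0.1601, 0.0687]
tool_rot: [[-0.014, 1.0, -0.007], [1.0, 0.014, 0.002], [0.002, -0.007, -1.0]]
wrist_force: [0.1, -0.4, 0.4]
grip_width: 0.0283
grasp_force: 0.0
```

Emit:
{"op": "jog_arm", "data": {
  "rows": [
    [0,0,-4,0,0,0,0.2],
    [0,0,-2,0,0,6.8,0.2],
    [3,0.5,0,0,0,6.8,0.2],
    [3,0,0,0,0,6.8,0.2],
    [3,0,0,0,0,6.8,0.2],
    [0,0,0,0,0,6.8,0.2],
    [0,0,0,0,0,6.8,0.2],
    [0,0,0,0,0,6.8,0.2],
    [0,0,0,0,0,6.8,0.2],
    [0,0,0,0,0,6.8,0.2],
    [0,0,0,0,0,6.8,0.2],
    [0,0,0,0,0,6.8,0.2]
  ]
}}

```text
time: 23.65
ee_pos: [0.4629, -0.0737, 0.1296]
tool_rot: [[0.963, 0.27, -0.003], [0.27, -0.963, 0.001], [-0.002, -0.002, -1.0]]
wrist_force: [0.3, -0.1, 0.3]
grip_width: 0.0356
grasp_force: 0.0
```

Emit:
{"op": "jog_arm", "data": {
  "rows": [
    [0,0,0,0,0,6.8,0.2],
    [0,0,0,0,0,0,0.2]
  ]
}}

```text
time: 23.82
ee_pos: [0.4629, -0.0737, 0.1295]
tool_rot: [[0.988, 0.156, -0.003], [0.156, -0.988, 0.001], [-0.002, -0.001, -1.0]]
wrist_force: [0.5, 0.4, 0.1]
grip_width: 0.0352
grasp_force: 0.0
```

```bash
python3 st.py 0.458 0.089 0.007;python3 v.py v7 200 130 380 320 cartridge_a_mid block_a_mid; python3 -c "
from h import *
f=manip.grab_frame('top')
print(find(f,'top','block_a_mid'))
for d in manip.cut_out('top','block_a_mid'): print(d['confidence'],maskrect(f,d['mask'],.021))
f=manip.grab_frame('side')
for d in manip.cut_out('side','block_a_mid'): print(d['confidence'],maskrect(f,d['mask'],.015))
"
```

```text
p [ 0.4629 -0.0737  0.1295] yaw y -81.039459523295 w 0.03515409794949536 q7 -1.272431653121786 0.0 23.8167
tool d cm [  2.08 -16.13  12.27]
[ 0.46291127 -0.07369501  0.12944045] 0.03516142520494065 [-0.04  0.4   0.13  2.1  -0.08  0.65 -1.27] -80.67457075548825 k 2.6315789473684212 tip px [288.87709301 185.41954646]
cartridge_a_mid [(0.87, array([ 0.4396, -0.1818,  0.0231]))]
block_a_mid [(0.65, array([0.4797, 0.1896, 0.0224]))]
[(0.64, array([0.4859, 0.2042, 0.0236]))]
0.77 (array([481.1, 199.2]), array([40.4, 25.3]), 1.9)
0.49 (array([478.9, 195.6]), array([60.4, 46.1]), 69.3)
```

View pics/v7.png

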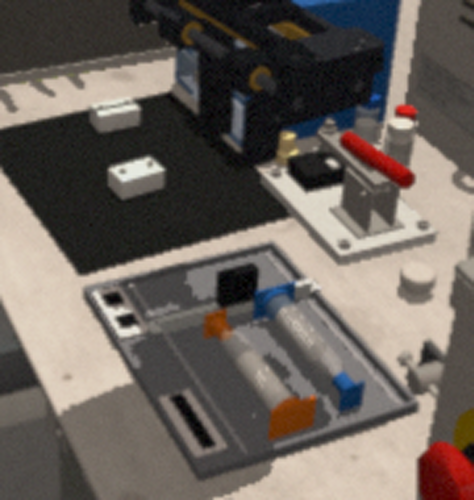

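Both cartridges are lying in the long compartment. Next is the plain block.

Emit:
{"op": "jog_arm", "data": {
  "rows": [
    [0.5,-2,0,0,0,0.8,0.05],
    [0.5,-4,0,0,0,0,0.05],
    [0.5,-4,0,0,0,0,0.05],
    [0.5,-3,1,0,0,0,0.05],
    [0.2,-2,2,0,0,0,0.05],
    [0,-1,2,0,0,0,0.05],
    [0,0,2,0,0,0,0.05],
    [0,0,0,0,0,0,0.05],
    [0,0,0,0,0,0,0.05]
  ]
}}

```text
time: 24.97
ee_pos: [0.4602, 0.0872, 0.0586]
tool_rot: [[0.989, 0.146, -0.005], [0.146, -0.989, -0.0], [-0.005, -0.001, -1.0]]
wrist_force: [0.4, -0.6, 0.7]
grip_width: 0.0418
grasp_force: 0.0
```

```bash
python3 st.py 0.458 0.0893 0.006;python3 v.py v8 200 130 320 230; python3 -c "
from h import *
f=manip.grab_frame('side')
print(ray(f,251.6,193,.02),proj(f,np.array([.458,.0895,.021])))"
```

```text
p [0.4602 0.0872 0.0586] yaw y -81.59861675156957 w 0.04180816428819208 q7 -1.6219350287999006 0.0 24.9667
tool d cm [-0.16 -0.23  5.26]
[0.46102911 0.0871099  0.05939362] 0.041853321009278924 [-0.35  0.54  0.08  2.12 -0.09  0.49 -1.62] -81.64328993104786 k 5.0 tip px [252.95637524 178.62837129]
[0.46092228 0.09336369 0.02      ] [251.0284091  193.70869131]
```

View pics/v8.png

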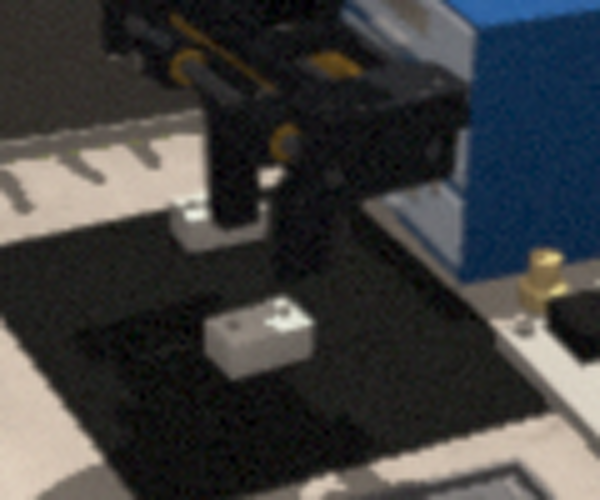

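Emit:
{"op": "jog_arm", "data": {
  "rows": [
    [-0.2,-0.2,1.3,0,0,0,0.05],
    [0,0,1.5,0,0,0,0.05],
    [0,0,1.4,0,0,0,0.05],
    [0,0,0.8,0,0,0,0.05],
    [0,0,0.2,0,0,0,0.05],
    [0,0,0,0,0,0,1],
    [0,0,0,0,0,0,1],
    [0,0,0,0,0,0,1],
    [0,0,0,0,0,0,1],
    [0,0,0,0,0,0,1],
    [0,0,0,0,0,0,1],
    [0,0,0,0,0,0,1]
  ]
}}

```text
time: 26.07
ee_pos: [0.4591, 0.0895, 0.0078]
tool_rot: [[0.989, 0.146, -0.002], [0.146, -0.989, 0.001], [-0.001, -0.001, -1.0]]
wrist_force: [0.2, -0.3, 7.1]
grip_width: 0.0243
grasp_force: 29.9
```

Emit:
{"op": "jog_arm", "data": {
  "rows": [
    [0,0,-0.5,0,0,0,1],
    [0,0,-1.5,0,0,0,1],
    [0,0,-2,0,0,0,1],
    [0,0,-3,0,0,0,1],
    [0,0,-3,0,0,0,1],
    [0,1,-1,0,0,0,1],
    [-0.2,3,0,0,0,0,1],
    [-0.2,4,0,0,0,0,1],
    [-0.2,4,0,0,0,0,1],
    [-0.2,2,0,0,0,-4,1],
    [0,0,0,0,0,-6.6,1],
    [0,0,0,0,0,-6.6,1]
  ]
}}

```text
time: 27.07
ee_pos: [0.4706, -0.0529, 0.1166]
tool_rot: [[0.901, 0.433, -0.004], [0.433, -0.901, -0.0], [-0.004, -0.002, -1.0]]
wrist_force: [-0.6, 0.5, -1.4]
grip_width: 0.0248
grasp_force: 29.9
```

Emit:
{"op": "jog_arm", "data": {
  "rows": [
    [0,0,0,0,0,-6.6,1],
    [0,0,0,0,0,-6.6,1],
    [0,0,0,0,0,-6.6,1],
    [0,0,0,0,0,-6.6,1],
    [0,0,0,0,0,-6.6,1],
    [0,0,0,0,0,-6.6,1],
    [0,0,0,0,0,-6.6,1],
    [0,0,0,0,0,-6.6,1],
    [0,0,0,0,0,-6.6,1],
    [0,0,0,0,0,-5.7,1],
    [0,0,0,0,0,0,1],
    [0,0,0,0,0,0,1]
  ]
}}

```text
time: 28.07
ee_pos: [0.4708, -0.0508, 0.1166]
tool_rot: [[-0.008, 1.0, -0.004], [1.0, 0.008, 0.001], [0.001, -0.004, -1.0]]
wrist_force: [0.3, 0.4, -1.7]
grip_width: 0.0247
grasp_force: 29.9
```

```bash
python3 st.py 0.480 -0.062 0.008; python3 v.py v9 200 110 380 300
```

```text
p [ 0.4708 -0.0508  0.1166] yaw y 0.47890936323392636 w 0.02470187651216388 q7 -0.13446474341972312 29.932512044906616 28.0667
tool d cm [-1.13  0.95 10.86]
[ 0.47090409 -0.05073947  0.11665576] 0.025015055316358604 [ 0.21  0.44 -0.24  2.07  0.17  0.65 -0.13] 0.4749635962605312 k 2.6315789473684212 tip px [286.85022753 184.79705317]
```

View pics/v9.png

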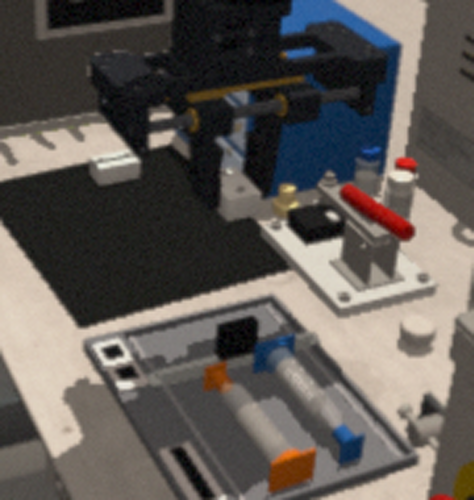

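The plain block is held upright, near crop pixel (240,200). Lowering it into the +y compartment.

Emit:
{"op": "jog_arm", "data": {
  "rows": [
    [-0.6,0.5,1,0,0,0,1],
    [-0.5,0.4,2,0,0,0,1],
    [0,0,2,0,0,0,1],
    [0,0,2,0,0,0,1],
    [0,0,1.5,0,0,0,1],
    [0,0,0.5,0,0,0,1],
    [0,0,0,0,0,0,1],
    [0,0,0,0,0,0,1]
  ]
}}

```text
time: 28.78
ee_pos: [0.4803, -0.0612, 0.0272]
tool_rot: [[-0.011, 1.0, -0.003], [1.0, 0.011, 0.001], [0.001, -0.003, -1.0]]
wrist_force: [0.9, -0.3, -1.4]
grip_width: 0.0249
grasp_force: 29.9
```

```bash
python3 st.py 0.480 -0.062 0.008
```

```text
p [ 0.4803 -0.0612  0.0272] yaw y 0.6352990509082905 w 0.024893735302044882 q7 -0.16841749951818116 29.932862520217896 28.7833
tool d cm [-0.08 -0.03  1.92]
```

Emit:
{"op": "jog_arm", "data": {
  "rows": [
    [0,0,0.8,0,0,0,1],
    [0,0,0.6,0,0,0,1],
    [0,0,0.4,0,0,0,1],
    [0,0,0.1,0,0,0,1],
    [0,0,0,0,0,0,1],
    [0,0,0,0,0,0,1]
  ]
}}

```text
time: 29.28
ee_pos: [0.48, -0.0612, 0.0079]
tool_rot: [[-0.012, 1.0, -0.003], [1.0, 0.012, 0.001], [0.001, -0.003, -1.0]]
wrist_force: [-0.4, 0.3, 0.5]
grip_width: 0.025
grasp_force: 29.9
```

Emit:
{"op": "jog_arm", "data": {
  "rows": [
    [0,0,0,0,0,0,0.6],
    [0,0,0,0,0,0,0.32],
    [0,0,0,0,0,0,0.32],
    [0,0,0,0,0,0,0.32],
    [0,0,-1,0,0,0,0.32],
    [0,0,-2,0,0,0,0.32],
    [0,0,-3,0,0,0,0.32],
    [0,0,-4,0,0,0,0.32],
    [0,0,-2,0,0,0,0.05]
  ]
}}

```text
time: 30.03
ee_pos: [0.4818, -0.0613, 0.1319]
tool_rot: [[-0.012, 1.0, 0.001], [1.0, 0.012, 0.0], [0.0, 0.001, -1.0]]
wrist_force: [1.1, -0.7, 0.1]
grip_width: 0.0348
grasp_force: 0.0
```

```bash
sed '/^print\|^import\|^for n\|^    c=/d' a.py > tri.py; python3 -c "
from tri import *
print(tri((112,165),(228,105)),tri((112,130),(252,100)))
print('face',[np.round(ray(T,127,240,0),3),np.round(ray(T,131,90,0),3)])
f=T
print(find(f,'top','block_a_mid'))
for d in manip.cut_out('top','block_a_mid'): print(d['confidence'],maskrect(f,d['mask'],.021))
"; python3 st.py 0.4805 0.198 0.007
```

```text
[0.479 0.293 0.152] [0.546 0.296 0.157]
face [array([0.337, 0.304, 0.   ]), array([0.7  , 0.313, 0.   ])]
[(0.59, array([0.4852, 0.2029, 0.026 ])), (0.24, array([ 0.4093, -0.0707,  0.0087]))]
0.64 (array([382.3, -67.1]), array([53. , 18.4]), -89.5)
0.6 (array([481. , 199.2]), array([40.5, 25.3]), 1.9)
p [ 0.4806 -0.0614  0.1284] yaw y 0.6719821239614512 w 0.042233114950332704 q7 -0.10518648843308394 0.0 30.2333
tool d cm [25.94  0.32 12.15]
```

The oven knob, at about (0.48, 0.29, 0.15), would be too close to the gripper body if I centred on the grooved block. So I'll approach off-centre at y = 0.173 with the gripper fully open, and let the closing finger slide the block to the middle.

Emit:
{"op": "jog_arm", "data": {
  "rows": [
    [0,0,0,0,0,6.8,-1],
    [0,0,0,0,0,6.8,-1],
    [0,0,0,0,0,6.8,-1],
    [0,0,0,0,0,6.8,-1],
    [0,0,0,0,0,6.8,-1],
    [0,0,0,0,0,6.8,-1],
    [0,0,0,0,0,6.8,-1],
    [0,0,0,0,0,6.8,-1],
    [0,0,0,0,0,6.8,-1],
    [0,0,0,0,0,6.8,-1],
    [0,0,0,0,0,6.8,-1],
    [0,0,0,0,0,6.8,-1]
  ]
}}

```text
time: 31.23
ee_pos: [0.4791, -0.0612, 0.1263]
tool_rot: [[0.988, 0.152, -0.006], [0.152, -0.988, 0.0], [-0.006, -0.001, -1.0]]
wrist_force: [-0.2, 0.2, -0.6]
grip_width: 0.0883
grasp_force: 0.0
```

Emit:
{"op": "jog_arm", "data": {
  "rows": [
    [0,-1,0,0,0,6.8,-1],
    [0,-3,0,0,0,0,-1],
    [0,-4,0,0,0,0,-1],
    [0,-4,0,0,0,0,-1],
    [0,-3,0,0,0,0,-1],
    [0,-2,0,0,0,0,-1],
    [0,-1,0,0,0,0,-1],
    [0,0,0,0,0,0,-1],
    [0,0,0,0,0,0,-1]
  ]
}}

```text
time: 31.98
ee_pos: [0.4715, 0.1173, 0.1272]
tool_rot: [[0.999, 0.04, -0.005], [0.04, -0.999, -0.001], [-0.005, 0.001, -1.0]]
wrist_force: [-1.1, -1.0, -0.9]
grip_width: 0.088
grasp_force: 0.0
```

```bash
python3 st.py 0.481 0.173 0.006
```

```text
p [0.4715 0.1173 0.1272] yaw y -87.72200816632933 w 0.08795248306607527 q7 -1.8001203487063708 0.0 31.9833
tool d cm [ 1.23 -5.53 12.11]
```

Emit:
{"op": "jog_arm", "data": {
  "rows": [
    [0.6,-1.5,0,0,0,0,-1],
    [0.6,-2,0,0,0,0,-1],
    [0,-1.5,0,0,0,0,-1],
    [0,-0.5,0.5,0,0,0,-1],
    [0,0,2,0,0,0,-1],
    [0,0,2,0,0,0,-1],
    [0,0,2,0,0,0,-1],
    [0,0,1.5,0,0,0,-1],
    [0,0,0,0,0,0,-1],
    [0,0,0,0,0,0,-1]
  ]
}}

```text
time: 32.82
ee_pos: [0.4811, 0.1716, 0.0473]
tool_rot: [[0.999, 0.038, -0.005], [0.038, -0.999, -0.001], [-0.005, 0.001, -1.0]]
wrist_force: [-0.6, -0.4, -0.6]
grip_width: 0.088
grasp_force: 0.0
```

```bash
python3 st.py 0.481 0.173 0.006; python3 v.py v10 200 100 320 200
```

```text
p [0.4811 0.1716 0.0473] yaw y -87.84953747167728 w 0.08798517656938762 q7 -1.882513787589615 0.0 32.8167
tool d cm [ 0.02 -0.14  4.13]
[0.48183306 0.17234297 0.04813746] 0.08773488653044434 [-0.49  0.61  0.08  2.01 -0.09  0.52 -1.88] -87.82307115175972 k 5.0 tip px [247.34255807 164.54892458]
```

Emit:
{"op": "jog_arm", "data": {
  "rows": [
    [0,-0.2,0.8,0,0,0,-1],
    [0,0,1,0,0,0,-1],
    [0,0,1,0,0,0,-1],
    [0,0,0.8,0,0,0,-1],
    [0,0,0.4,0,0,0,-1],
    [0,0,0.1,0,0,0,-1],
    [0,0,0,0,0,0,-1]
  ]
}}

```text
time: 33.45
ee_pos: [0.4811, 0.1759, 0.0065]
tool_rot: [[0.999, 0.04, -0.004], [0.04, -0.999, 0.0], [-0.004, -0.0, -1.0]]
wrist_force: [0.7, 0.3, -0.2]
grip_width: 0.0884
grasp_force: 0.0
```

Emit:
{"op": "jog_arm", "data": {
  "rows": [
    [0,0,0,0,0,0,-0.6],
    [0,0,0,0,0,0,-0.4],
    [0,0,0,0,0,0,-0.2],
    [0,0,0,0,0,0,0],
    [0,0,0,0,0,0,0.2],
    [0,0,0,0,0,0,0.4],
    [0,0,0,0,0,0,1],
    [0,0,0,0,0,0,1],
    [0,0,0,0,0,0,1],
    [0,0,0,0,0,0,1],
    [0,0,0,0,0,0,1],
    [0,0,0,0,0,0,1]
  ]
}}

```text
time: 34.45
ee_pos: [0.4815, 0.1761, 0.0071]
tool_rot: [[0.999, 0.04, -0.003], [0.04, -0.999, 0.001], [-0.003, -0.001, -1.0]]
wrist_force: [-0.4, 2.3, 2.0]
grip_width: 0.0247
grasp_force: 30.0
```

Emit:
{"op": "jog_arm", "data": {
  "rows": [
    [0,0,-0.5,0,0,0,1],
    [0,0,-1.5,0,0,0,1],
    [0,0,-2,0,0,0,1],
    [0,0,-3,0,0,0,1],
    [0,0,-3,0,0,0,1],
    [0,1,-2,0,0,0,1],
    [-0.7,3.5,0,0,0,0,1],
    [-0.7,4,0,0,0,0,1],
    [-0.7,4,0,0,0,0,1],
    [-0.7,4,0,0,0,0,1],
    [-0.7,4,0,0,0,0,1],
    [-0.7,2,0,0,0,0,1]
  ]
}}

```text
time: 35.45
ee_pos: [0.4472, -0.0561, 0.1271]
tool_rot: [[0.999, 0.034, -0.004], [0.034, -0.999, -0.002], [-0.004, 0.001, -1.0]]
wrist_force: [-0.4, -0.3, -2.2]
grip_width: 0.0245
grasp_force: 30.0
```

Emit:
{"op": "jog_arm", "data": {
  "rows": [
    [0,0,0,0,0,-4,1],
    [0,0,0,0,0,-6.6,1],
    [0,0,0,0,0,-6.6,1],
    [0,0,0,0,0,-6.6,1],
    [0,0,0,0,0,-6.6,1],
    [0,0,0,0,0,-6.6,1],
    [0,0,0,0,0,-6.6,1],
    [0,0,0,0,0,-6.6,1],
    [0,0,0,0,0,-6.6,1],
    [0,0,0,0,0,-6.6,1],
    [0,0,0,0,0,-6.6,1],
    [0,0,0,0,0,-6.6,1]
  ]
}}

```text
time: 36.45
ee_pos: [0.4479, -0.0513, 0.1268]
tool_rot: [[0.188, 0.982, -0.005], [0.982, -0.188, -0.0], [-0.001, -0.004, -1.0]]
wrist_force: [-0.7, 0.1, -2.4]
grip_width: 0.0246
grasp_force: 30.0
```

Emit:
{"op": "jog_arm", "data": {
  "rows": [
    [0,0,0,0,0,-6.6,1],
    [0,0,0,0,0,-5,1],
    [0,0,0,0,0,0,1],
    [0,0,0,0,0,0,1]
  ]
}}

```text
time: 36.78
ee_pos: [0.4482, -0.0511, 0.1269]
tool_rot: [[-0.005, 1.0, -0.004], [1.0, 0.005, 0.0], [0.0, -0.004, -1.0]]
wrist_force: [1.6, -0.4, -1.6]
grip_width: 0.0248
grasp_force: 30.0
```

```bash
python3 st.py 0.434 -0.062 0.0072; python3 -c "
from h import *
f=manip.grab_frame('side')
for t in ('divider_grip','block_a_mid'): print(find(f,'side',t))"
```

```text
p [ 0.4482 -0.0511  0.1269] yaw y 0.2814467395179179 w 0.0247684332903771 q7 -0.12429748756877382 29.999154210090637 36.7833
tool d cm [-1.09 -1.38 11.97]
[(0.97, array([ 0.4522, -0.0976,  0.0188]))]
[(0.5, array([ 0.4512, -0.0669,  0.1448]))]
```

Emit:
{"op": "jog_arm", "data": {
  "rows": [
    [-0.6,-0.7,0,0,0,0.3,1],
    [-0.5,-0.7,1,0,0,0,1],
    [0,0,2,0,0,0,1],
    [0,0,2.5,0,0,0,1],
    [0,0,2.5,0,0,0,1],
    [0,0,1.5,0,0,0,1],
    [0,0,0.5,0,0,0,1],
    [0,0,0,0,0,0,1],
    [0,0,0,0,0,0,1]
  ]
}}

```text
time: 37.68
ee_pos: [0.4346, -0.0618, 0.0274]
tool_rot: [[-0.003, 1.0, -0.003], [1.0, 0.003, 0.001], [0.001, -0.003, -1.0]]
wrist_force: [0.3, 0.4, -1.2]
grip_width: 0.0244
grasp_force: 30.0
```

```bash
python3 st.py 0.434 -0.062 0.0072
```

```text
p [ 0.4346 -0.0618  0.0274] yaw y 0.15382223020885796 w 0.024446918589678988 q7 -0.17975090768154714 29.999547600746155 37.6833
tool d cm [-0.02 -0.06  2.02]
```

Emit:
{"op": "jog_arm", "data": {
  "rows": [
    [0,0,0.8,0,0,0,1],
    [0,0,0.7,0,0,0,1],
    [0,0,0.4,0,0,0,1],
    [0,0,0.1,0,0,0,1],
    [0,0,0,0,0,0,1],
    [0,0,0,0,0,0,1]
  ]
}}

```text
time: 38.18
ee_pos: [0.4345, -0.0616, 0.007]
tool_rot: [[-0.003, 1.0, -0.003], [1.0, 0.003, 0.001], [0.001, -0.003, -1.0]]
wrist_force: [-0.3, -0.1, 0.4]
grip_width: 0.0248
grasp_force: 30.0
```

Emit:
{"op": "jog_arm", "data": {
  "rows": [
    [0,0,0,0,0,0,0.6],
    [0,0,0,0,0,0,0.35],
    [0,0,0,0,0,0,0.35],
    [0,0,0,0,0,0,0.35],
    [0,0,-1,0,0,0,0.35],
    [0,0,-2,0,0,0,0.35],
    [0,0,-3,0,0,0,0.35],
    [0,0,-4,0,0,0,0.35],
    [0,0,-4,0,0,0,0.35],
    [3,0,-2,0,0,0,0.35],
    [4,0,0,0,0,0,0.35],
    [4,0,0,0,0,0,0.35]
  ]
}}

```text
time: 39.18
ee_pos: [0.4358, 0.0487, 0.1696]
tool_rot: [[0.0, 1.0, 0.002], [1.0, -0.0, 0.001], [0.001, 0.002, -1.0]]
wrist_force: [1.7, -0.2, -0.5]
grip_width: 0.0284
grasp_force: 0.0
```

Emit:
{"op": "jog_arm", "data": {
  "rows": [
    [4,0,-1,0,0,0,0.35],
    [4,0,-1,0,0,0,0.35],
    [3,0,0,0,0,0,0.35],
    [0,0,0,0,0,0,0.35]
  ]
}}

```text
time: 39.52
ee_pos: [0.4341, 0.1655, 0.189]
tool_rot: [[-0.012, 1.0, -0.0], [1.0, 0.012, 0.005], [0.005, -0.0, -1.0]]
wrist_force: [0.1, 0.2, -0.3]
grip_width: 0.0286
grasp_force: 0.0
```

```bash
python3 -c "
from h import *
f=snap('side');g=snap('top')
a=cv2.resize(f['image'][215:320,220:370,::-1],(800,560),interpolation=cv2.INTER_CUBIC)[:, :]
b=cv2.resize(g['image'][150:240,265:365,::-1],None,fx=4,fy=4,interpolation=cv2.INTER_CUBIC)
a=cv2.resize(a,(400,280));a=cv2.copyMakeBorder(a,0,80,0,0,cv2.BORDER_CONSTANT)
cv2.imwrite('pics/fin.png',np.hstack([a,b]))
print(manip.get_state()['time'])
for t in ('cartridge_a_mid','block_a_mid','divider_grip'): print(find(f,'side',t),find(g,'top',t))"
```

```text
39.6167
[(0.65, array([ 0.4411, -0.1832,  0.021 ]))] [(0.6, array([ 0.4394, -0.1682,  0.0268]))]
[(0.54, array([ 0.4293, -0.0665,  0.0251]))] [(0.5, array([ 0.4385, -0.0534,  0.0229]))]
[(0.83, array([ 0.4507, -0.0993,  0.0178]))] [(0.55, array([ 0.4555, -0.0888,  0.0153]))]
```

View pics/fin.png

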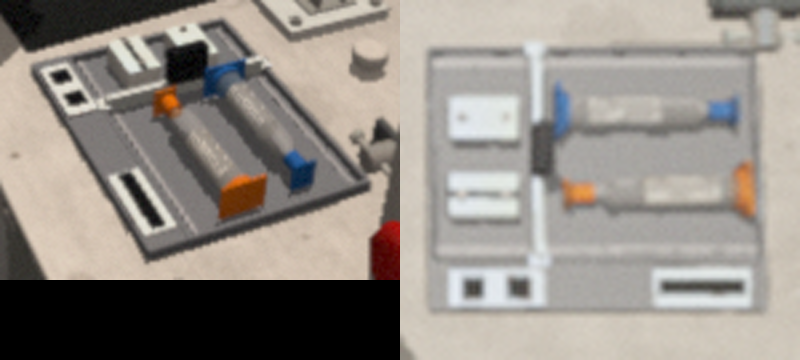

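```bash
python3 -c "
from h import *
f=manip.grab_frame('side')
for n,p in (('orange wide bottom',(-.213,.437)),): 
    print([ (z,((proj(f,np.array([x,-.2135,z]))-[220,215])*2.667).round(0)) for x in (.421,.453) for z in (.003,.009,.029,.035)])
print(ray(f,220+243/2.667,215+213/2.667,.003))"
```

```text
[(0.003, array([211., 218.])), (0.009, array([212., 211.])), (0.029, array([214., 187.])), (0.035, array([215., 180.])), (0.003, array([257., 205.])), (0.009, array([258., 198.])), (0.029, array([261., 174.])), (0.035, array([262., 166.]))]
[ 0.44149859 -0.21676645  0.003     ]
```

```bash
python3 -c "
from cell import manip
print(manip.finish_job())"
```

```text
the job is handed in; nothing more can be done
None
```

I handed the job in at about 40 s: the divider is about 34 mm towards +y, both cartridges lie side by side beside the long-bar label, and both blocks stand beside the two-squares label. I checked this in the final pictures; no judging result came back.

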